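Teach the seam's two ends and record them

ROBOT

A 7-joint arm with a two-finger parallel gripper is mounted at the origin on the work surface. World frame = base frame: x ahead of the robot, y to its left, z up, the work surface at z = 0. Lengths are in m, angles in rad, forces in N, time in s.
With the tool pointing down it reaches from about 0.4 to 0.925 m from the base axis. Payload 5.6 kg.
Tool frame: the origin (TCP) lies on the centre line of the jaws, within the pads' length; the fingertips stand 8 mm ahead of it and the grasp point (between the pads) lies 11 mm behind it; z points along the fingers, x is the direction in which the jaws open and shut, and the axes are right-handed (so a half turn about z gives the same grasp; the last joint's range is limited). The gripper opens to 85 mm and grips with 20 to 120 N. Pads are 22 mm wide; open, the fingers measure 114 mm over their backs; the gripper's body (76 mm by 85 mm) begins 54 mm behind the grasp point. The pads swing forward as they close: fully open they stand 13 mm farther back than shut.
Start: joints at [-1.152, 0.468, -0.012, 1.603, 0.006, 1.071, -0.056], TCP at [0.29, 0.582, 0.239] pointing down, gripper open.
Joint ranges: [-2.53, 2.53], [-0.31, 2.02], [-1.57, 1.55], [0.28, 2.44], [-1.29, 4.43], [0.15, 1.84], [-2.92, 2.92]. Speed limits (rad/s): [2.57, 2.57, 3.14, 3.14, 3.14, 3.14, 3.14].

INTERFACE

Orientations are given as a rotation vector (axis times angle).
In Python, from cell import arm gives the robot as it stands.
- The arm moves only by the tool carry_out, never from a script. Its argument "increments" is text: rows parted by semicolons, each of 7 numbers parted by spaces: the finger opening in mm, from 0 to 85.4, then the shift along the tool's x, y, z in units of 25 mm (1.0 is 25 mm), then the turn, a rotation vector about the tool's x, y, z in units of 8 degrees (1.0 is 8 degrees). A call has 1 to 5 rows; each row shifts and turns the pose as measured when the row begins, along the tool's axes as they then stand; what a row does not reach is not made up. A row lasts 1/10 s, in which the tool goes at most 50 mm and 8.59 degrees, less where a joint would pass 70% of its speed; a pose out of reach is approached as far as the arm can. A call is refused whole if a number of a shift passes 1 or a number of a turn 1, either way. A call with a gripper value outside its range is refused whole. The fingers move at their own pace and stop on an object; "force" is the grip in N (left out, the last holds). Time passes only in rows, so rows that do not move let the fingers close. It gives the time, the measured TCP pose, the force and the opening at its end, in the units of the state.
- arm.read_state(): the state, without advancing time (a new reading comes with each control period).
- arm.grab_frame(name): name is "scene" or "top"; returns a dict with "color" (480x640x3 uint8, blue, green, red), "camera_matrix" (3x3 intrinsics, pixels), "k1" (the pictures are not rectified: a ray, as slopes to the right and down, at radius r is drawn at 1 + k1 r^2 times it, then the intrinsics apply), "extrinsics" (4x4, takes a point from world to camera coordinates). Camera axes: x right, y down, z forward; pixel columns grow to the right and rows downward; lengths in m; the calibration is good to about 2 mm. A picture is of the moment at which its call begins. There is no depth.
- arm.close_job(): hands the job in, once; it reports no verdict.
Trained networks look in the newest picture that a camera, given by its name, has taken for a name from the list of things; names that differ only in an ending like _2 or _b are one class to them, and where a whole thing is asked for, a point or a joint stands for the part that bears it (a point fixed in the world has none). Each returns a list of dicts, best first, with "conf" (0 to 1); they miss things now and then, are a little off and sometimes report something else, mostly with a low value. They report only what shows in the picture. A call takes as long as a camera call.
- arm.masks_of(target, camera): "region" (480x640 bool, what is visible of it) and "extent" ([left, top, width, height] in pixels, round what is visible of it).
The state is a dict: "time_s": time; "joint_positions": joint angles; "qvel": joint speeds; "joint_efforts": joint torques, N m; "tool_pos": TCP position; "tool_rot": TCP orientation; "ft_force": force on the tool from outside, world axes, zero at the start; "ft_torque": the same for the moment, N m; "grip_width": finger opening in m.
Only numpy, scipy, OpenCV 4.12 (cv2) and the standard library are available. Lean on these libraries where they do the work, as an engineer would, in place of code of your own. Each camera call takes 0.05 s, during which the arm holds its last target.

TASK

Teach the weld seam on the round base plate: with the gripper closed, point the fingertips straight down at the yellow start marker, 1 to 3 cm above it, and stay there for two seconds, then do the same at the white end marker, and then press the green record button on the teach box fully down and let go. Do not touch the fit-up or the markers on it, do not press the red button, and leave the other things on the bench where they are.

Things in the scene. Friction and masses are not known exactly. Their poses are not given: they have to be found in the camera images.
- yellow_marker: magnetic seam marker, a yellow disc 26 mm in diameter and 6 mm thick, loose; origin at the centre of its underside, so its top is 6 mm higher. Marks the seam's start. It lies on the fit-up's base plate (top 5 mm above the bench) at one end of the seam, its centre about 40 mm in front of the upright plate; which end varies. Nothing overhangs it.
- white_marker: magnetic seam marker, a white disc 26 mm in diameter and 6 mm thick, loose; origin at the centre of its underside, so its top is 6 mm higher. Marks the seam's end. It lies on the fit-up's base plate (top 5 mm above the bench) at one end of the seam, its centre about 40 mm in front of the upright plate; which end varies. Nothing overhangs it.
- blue_marker: magnetic seam marker, a blue disc 26 mm in diameter and 6 mm thick, loose; origin at the centre of its underside, so its top is 6 mm higher. A spare, lying on the bench away from the fit-up; not part of the job.
- fitup: steel fit-up clamped to the bench (does not move): round rust-brown base plate 200 mm in diameter, 5 mm thick, with an upright plate 4 mm thick, 150 mm long and 35 mm high standing on it (its top edge 40 mm above the bench). Origin at the centre of the base plate's underside; the upright runs along its y axis at x = +12 mm; the two markers lie on the -x side, near x = -30 mm, y = +/-55 mm. Its position and yaw vary, and it may stand to the left or the right of the teach box
- pipe_stub: short coppery pipe stub, 52 mm in diameter, 40 mm high, standing loose on the base plate behind the upright plate; origin at the centre of its underside; leave it alone
- teach_box: grey teach box fixed to the bench, 90 mm (x) by 130 mm (y) by 35 mm high, with a green button at its +y end and a red one at its -y end; origin at the centre of its underside
- record_top (a point): centre of the top face of the green record button, 32 mm in diameter, in a black housing; it is pressed straight down
- record (a joint): travel of the green button: 0 up, 0.006 m fully down (takes about 5 N); it springs back
- erase_top (a point): centre of the top face of the red button, 68 mm from the green one; not to be pressed
- erase (a joint): travel of the red button: 0 up, 0.006 m fully down
- brush: brush lying on the bench behind the work, roughly along y; leave it alone
- hammer: hammer lying on the bench behind the work, roughly along y; leave it alone

How it is judged:
On the way, in this order (a step that is already met when the one before it is completed fails the run):
1. the fingertips point at the yellow marker from just above and stay 1.6 s (horizontal distance between the grasp point and yellow_marker below 0.015 m and z of the grasp point in the frame of yellow_marker between 0.012 and 0.066 m), for 1.6 s.
2. then they point at the white marker in the same way for 1.6 s (horizontal distance between the grasp point and white_marker below 0.015 m and z of the grasp point in the frame of white_marker between 0.012 and 0.066 m), for 1.6 s.
3. then the green record button is pressed down (at least 4.5 of its 6 mm) (value of joint record above 0.0045 m), for 0.05 s.
At the end, for the whole second after the job is handed in: green button up again after its press, red one up, seam markers within 5 mm of their start, other loose things within 15 mm, all at rest. Pointing: the point between the finger pads within 15 mm of the marker's centre seen from above, at most 60 mm above its top (fingertips about 40 mm) (value of joint each of record, erase below 0.0015 m and distance of each of yellow_marker, white_marker from where it was at the start of the episode below 0.005 m and distance of each of blue_marker, pipe_stub, brush, hammer from where it was at the start of the episode below 0.015 m and linear speed of each of yellow_marker, white_marker, blue_marker, pipe_stub, brush, hammer below 0.02 m/s); the robot touches nothing.
It fails at once if a seam marker is touched ((contact force between yellow_marker and the fingers above 0.5 N or contact force between yellow_marker and the arm above 0.5 N) or (contact force between white_marker and the fingers above 0.5 N or contact force between white_marker and the arm above 0.5 N)).
It fails at once if a seam marker is shifted or lifted (distance of any of yellow_marker, white_marker from where it was at the start of the episode above 0.005 m).
It fails at once if the fit-up is touched (contact force between fitup and the fingers above 0.5 N or contact force between fitup and the arm above 0.5 N).
It fails at once if the red button is pressed (value of joint erase above 0.002 m).
It fails at once if the spare marker, pipe stub, brush or hammer is moved (distance of any of blue_marker, pipe_stub, brush, hammer from where it was at the start of the episode above 0.015 m).
It also fails if it takes over 51 s, if anything falls off the work surface, if the arm or the gripper's body presses on something with over 40 N, if the wrist force passes 120 N, or if a joint passes its speed limit or range.

## Working session

There is one attempt and no reset: what is moved stays moved. The work goes in short steps, Python scripts to look and compute and a tool call to move; the robot and the scene stay as the last step left them, time stands still between calls to the robot, and variables do not carry over. Pictures are saved under pics/ and viewed, and the job is handed in when it is done.

Besides the shell and the picture viewer there is one more tool, called after "Emit:" by a JSON object that holds its "method" and its "body". carry_out: Moves the arm, as the interface text tells. Its arguments: {"type":"object","properties":{"increments":{"type":"string"},"force":{"type":"number"}},"required":["increments"]}

```bash
mkdir -p pics; ls
python3 - <<'E'
from cell import arm
import cv2
print(arm.read_state())
for n in("scene","top"):
    f=arm.grab_frame(n); cv2.imwrite(f"pics/{n}0.png",f["color"]); print(f["camera_matrix"],f["k1"],f["extrinsics"])
E
```

```text
pics
{'time_s': 0.0, 'joint_positions': array([-1.15198311,  0.46841333, -0.01156139,  1.60367988,  0.00599982,
        1.07139305, -0.05633835]), 'qvel': array([-1.54710570e-04, -6.26731859e-04, -1.17658255e-03,  1.70221722e-04,
       -8.55652338e-05,  7.92406866e-04, -2.44251083e-03]), 'joint_efforts': array([ 9.84631988e-04, -5.32384872e+01,  2.17189186e-02, -2.51307088e+01,
        1.14039617e-02,  7.51751330e-03, -6.49843827e-06]), 'tool_pos': array([0.28945115, 0.58135544, 0.23829156]), 'tool_rot': array([ 2.67006074e+00,  1.65331769e+00, -2.35366701e-03]), 'ft_force': array([-0.1721499 , -0.27731104,  0.48801231]), 'ft_torque': array([-0.0445576 , -0.03786046, -0.01405005]), 'grip_width': 0.08527086429134391}
[[483.345779     0.         325.13819811]
 [  0.         483.345779   239.72844535]
 [  0.           0.           1.        ]] 0.045046508751428 [[-0.81673208  0.57701232  0.00234335  0.48866015]
 [ 0.48414046  0.68747485 -0.54128213 -0.21384073]
 [-0.31393746 -0.44094797 -0.84083777  1.17162476]
 [ 0.          0.          0.          1.        ]]
[[440.28562623   0.         323.2082508 ]
 [  0.         440.28562623 244.67065617]
 [  0.           0.           1.        ]] 0.007053187582917988 [[ 8.00491568e-02 -9.96790706e-01 -6.48833426e-04 -8.02571908e-02]
 [-9.74789206e-01 -7.81462449e-02 -2.08995618e-01  5.72628149e-01]
 [ 2.08274186e-01  1.73623988e-02 -9.77916362e-01  6.89569005e-01]
 [ 0.00000000e+00  0.00000000e+00  0.00000000e+00  1.00000000e+00]]
```

View pics/scene0.png

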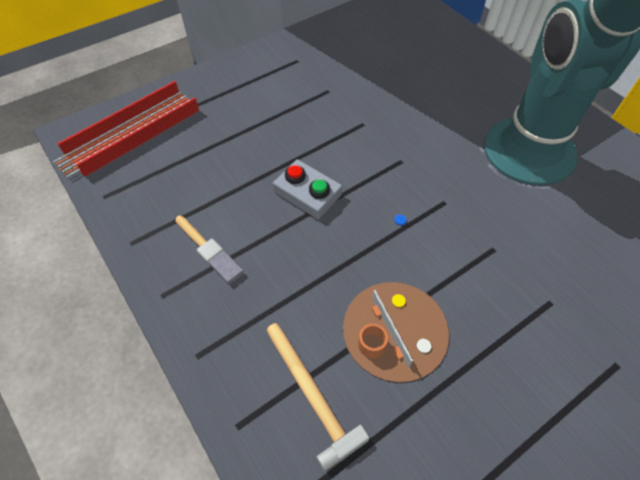

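View pics/top0.png

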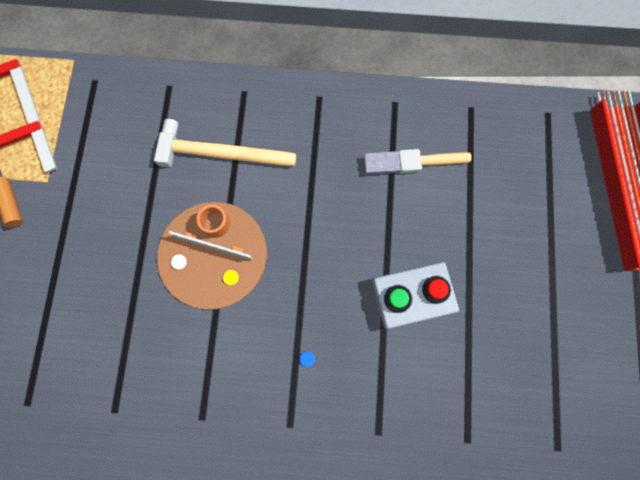

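```bash
cat > h.py <<'E'
import numpy as np, cv2
from cell import arm
def toworld(f,u,v,z):
    K=f["camera_matrix"];E=np.array(f["extrinsics"]);k=f["k1"]
    # project: p*(1+k r^2): cv2 dist k1
    p=cv2.undistortPoints(np.array([[[u,v]]],float),K,np.array([k,0,0,0,0.]),).ravel()
    d=E[:3,:3].T@np.array([p[0],p[1],1]); c=-E[:3,:3].T@E[:3,3]
    return c+d*(z-c[2])/d[2]
def proj(f,P):
    E=np.array(f["extrinsics"])
    return cv2.projectPoints(np.array([P],float),cv2.Rodrigues(E[:3,:3])[0],E[:3,3],f["camera_matrix"],np.array([f["k1"],0,0,0,0.]))[0].ravel()
E
python3 - <<'E'
from h import *
H=dict(yellow_marker=.011,white_marker=.011,blue_marker=.006,record_top=.045,erase_top=.045,pipe_stub=.04,fitup=.005,teach_box=.035,hammer=.02,brush=.02)
for n in("scene","top"):
    f=arm.grab_frame(n)
    for t,z in H.items():
        for m in arm.masks_of(t,n)[:2]:
            r=m["region"]; v,u=np.nonzero(r)
            if len(u)==0: continue
            print(n,t,round(m["conf"],2),m["extent"],len(u),(u.mean().round(1),v.mean().round(1)),toworld(f,u.mean(),v.mean(),z).round(4))
E
```

```text
scene yellow_marker 0.52 [392.4, 293.6, 12.2, 11.0] 106 (np.float64(398.6), np.float64(299.9)) [0.5139 0.1286 0.011 ]
scene white_marker 0.67 [417.0, 337.2, 16.4, 15.5] 153 (np.float64(423.3), np.float64(346.1)) [0.537  0.2265 0.011 ]
scene white_marker 0.41 [271.6, 163.6, 72.0, 53.9] 2427 (np.float64(307.0), np.float64(188.2)) [ 0.504  -0.2047  0.011 ]
scene record_top 0.73 [312.8, 178.8, 15.2, 16.3] 177 (np.float64(319.6), np.float64(185.7)) [ 0.492  -0.1715  0.045 ]
scene erase_top 0.48 [287.4, 162.9, 13.9, 16.9] 149 (np.float64(294.7), np.float64(171.0)) [ 0.5136 -0.2377  0.045 ]
scene erase_top 0.48 [315.3, 179.2, 12.0, 14.7] 170 (np.float64(319.2), np.float64(185.6)) [ 0.4927 -0.1722  0.045 ]
scene fitup 0.93 [341.1, 280.1, 102.6, 99.3] 7284 (np.float64(397.1), np.float64(331.2)) [0.5555 0.1751 0.005 ]
scene fitup 0.23 [357.1, 323.7, 28.6, 33.5] 596 (np.float64(372.4), np.float64(340.4)) [0.605  0.1627 0.005 ]
scene teach_box 0.79 [272.1, 160.8, 69.9, 55.2] 2357 (np.float64(307.5), np.float64(188.4)) [ 0.5135 -0.1873  0.035 ]
scene hammer 0.63 [265.6, 323.6, 103.0, 148.5] 2961 
[... 620 characters left out ...]
3851 -0.0218  0.006 ]
top record_top 0.82 [387.1, 289.2, 24.7, 19.6] 294 (np.float64(398.9), np.float64(297.7)) [ 0.4991 -0.1692  0.045 ]
top pipe_stub 0.89 [200.4, 204.8, 29.4, 33.0] 543 (np.float64(213.3), np.float64(220.7)) [0.6094 0.1637 0.04  ]
top fitup 0.59 [160.6, 204.9, 105.9, 105.6] 8105 (np.float64(211.9), np.float64(257.4)) [0.5492 0.1668 0.005 ]
top teach_box 0.77 [374.6, 263.0, 84.9, 67.1] 3980 (np.float64(415.1), np.float64(294.9)) [ 0.5072 -0.1983  0.035 ]
top hammer 0.58 [152.6, 119.5, 141.7, 46.6] 2441 (np.float64(212.5), np.float64(149.4)) [0.7521 0.1891 0.02  ]
top brush 0.59 [359.1, 149.3, 113.3, 26.8] 1716 (np.float64(407.5), np.float64(161.0)) [ 0.7582 -0.178   0.02  ]
```

The scene view puts the yellow marker at (399,300), the white at (424,346) and the green button at (319,187). The top view has them at (231,277), (179,262) and (398,298). I'll refine these by colour and triangulate.

Run:
```python
from h import *
from scipy.optimize import least_squares
seeds=dict(yellow=((399,300),(231,277)),white=((424,346),(179,262)),green=((319,187),(398,298)),red=((295,173),(438,289)),blue=((401,220),(307,359)))
rng=dict(yellow=((22,140,120),(35,255,255)),white=((0,0,190),(180,60,255)),green=((45,120,80),(85,255,255)),blue=((100,150,100),(125,255,255)),red=((0,0,0),(0,0,0)))
F=[arm.grab_frame("scene"),arm.grab_frame("top")]
for n,s in seeds.items():
    px=[]
    for f,(u0,v0) in zip(F,s):
        hsv=cv2.cvtColor(f["color"],cv2.COLOR_BGR2HSV)
        m=cv2.inRange(hsv,*map(np.array,rng[n])) if n!="red" else ((((hsv[...,0]<8)|(hsv[...,0]>172))&(hsv[...,1]>150)&(hsv[...,2]>100))*255).astype(np.uint8)
        w=np.zeros_like(m); cv2.circle(w,(u0,v0),18,255,-1); m&=w
        k,l,st,c=cv2.connectedComponentsWithStats(m); i=1+np.argmax(st[1:,4]); px.append(c[i]); print(n,c[i].round(1),st[i])
    r=least_squares(lambda P:np.concatenate([proj(f,P)-p for f,p in zip(F,px)]),[.5,0,.02])
    z={'green':.045,'red':.045,'blue':.006}.get(n,.011)
    print(n,'tri',r.x.round(4),np.abs(r.fun).max().round(2),'planes',[toworld(f,*p,z).round(4) for f,p in zip(F,px)])
```

```text
yellow [398.3 300.5] [392 294  14  14 146]
yellow [230.3 277.1] [223 270  16  15 191]
yellow tri [0.515  0.1284 0.0097] 0.39 planes [array([0.515 , 0.1293, 0.011 ]), array([0.5152, 0.1276, 0.011 ])]
white [423.5 344.9] [417 338  14  14 150]
white [178.5 261.6] [171 254  16  16 190]
white tri [0.5355 0.2246 0.0109] 0.27 planes [array([0.5352, 0.225 , 0.011 ]), array([0.5359, 0.2243, 0.011 ])]
green [318.9 185.9] [311 180  16  13 164]
green [399.1 297.7] [389 288  21  20 326]
green tri [ 0.4979 -0.1677  0.0527] 0.53 planes [array([ 0.4937, -0.1719,  0.045 ]), array([ 0.4992, -0.1695,  0.045 ])]
red [294.4 171.3] [287 166  16  12 154]
red [438.  288.5] [428 279  21  20 326]
red tri [ 0.5185 -0.2324  0.0528] 0.49 planes [array([ 0.5145, -0.2373,  0.045 ]), array([ 0.52  , -0.2349,  0.045 ])]
blue [400.1 219.4] [395 215  11  10  94]
blue [306.7 358.5] [299 351  16  16 199]
blue tri [ 0.3849 -0.0205  0.0052] 0.45 planes [array([ 0.3846, -0.0194,  0.006 ]), array([ 0.3854, -0.0209,  0.006 ])]
```

```bash
cat >> h.py <<'E'
from scipy.spatial.transform import Rotation as Rn
def togo(t):
    s=arm.read_state(); R=Rn.from_rotvec(s["tool_rot"])
    d=R.inv().apply(np.array(t)-s["tool_pos"])/.025
    z=R.as_matrix()[:,2]; corr=R.inv().apply(np.cross(z,[0,0,-1]))*180/np.pi/8
    print("t",round(s["time_s"],2),"pos",s["tool_pos"].round(4),"grip",round(s["grip_width"],4),"F",s["ft_force"].round(1),"units",d.round(3),"rows",np.abs(d).max().round(2),"tilt",corr.round(2), "q",s["joint_positions"].round(2))
E
python3 -c "
from h import *
togo([.515,.128,.13])"
```

```text
t 1.3 pos [0.2896 0.5819 0.2393] grip 0.0853 F [-0.1 -0.1  0.2] units [-12.237  16.161   4.372] rows 16.16 tilt [ 0. -0.  0.] q [-1.15  0.47 -0.01  1.6   0.01  1.07 -0.06]
```

Emit:
{"method": "carry_out", "body": {"increments": "0 -0.7 0.95 0.1 0 0 0;0 -0.7 0.95 0.2 0 0 0;0 -0.7 0.95 0.2 0 0 0;0 -0.7 0.95 0.2 0 0 0;0 -0.7 0.95 0.2 0 0 0", "force": 20}}

```text
time_s: 1.8
tool_pos: [0.3554, 0.4519, 0.2163]
tool_rot: [-2.659, -1.665, -0.003]
ft_force: [0.1, -0.9, 0.3]
grip_width: 0.0122
```

Emit:
{"method": "carry_out", "body": {"increments": "0 -0.7 0.95 0.2 0 0 0;0 -0.7 0.95 0.2 0 0 0;0 -0.7 0.95 0.2 0 0 0;0 -0.7 0.95 0.2 0 0 0;0 -0.7 0.95 0.2 0 0 0"}}

```text
time_s: 2.3
tool_pos: [0.4267, 0.3162, 0.1906]
tool_rot: [-2.658, -1.665, -0.007]
ft_force: [0.4, -0.3, 0.3]
grip_width: 0.0001
```

```bash
python3 -c "
from h import *
togo([.515,.128,.13])"
```

```text
t 2.3 pos [0.4267 0.3162 0.1906] grip 0.0001 F [ 0.4 -0.3  0.3] units [-5.248  6.468  2.38 ] rows 6.47 tilt [-0.01 -0.05 -0.  ] q [-0.75  0.32  0.06  1.95 -0.03  0.87  0.45]
```

Emit:
{"method": "carry_out", "body": {"increments": "0 -0.8 1 0.35 0 0 0;0 -0.8 1 0.35 0 0 0;0 -0.8 1 0.35 0 0 0;0 -0.8 1 0.35 0 0 0;0 -0.8 1 0.35 0 0 0"}}

```text
time_s: 2.8
tool_pos: [0.4991, 0.1673, 0.1463]
tool_rot: [-2.657, -1.667, -0.015]
ft_force: [-0.9, -0.2, 0.3]
grip_width: 0.0
```

```bash
python3 -c "
from h import *
togo([.515,.128,.13])"
```

```text
t 2.8 pos [0.4991 0.1673 0.1463] grip 0.0 F [-0.9 -0.2  0.3] units [-1.146  1.256  0.641] rows 1.26 tilt [ 0.01 -0.08  0.  ] q [-0.48  0.38  0.12  2.   -0.07  0.76  0.8 ]
```

Emit:
{"method": "carry_out", "body": {"increments": "0 -0.6 0.7 0.3 0 0 0;0 -0.5 0.5 0.3 0 -0.08 0;0 0 0 0 0 0 0;0 0 0 0 0 0 0"}}

```text
time_s: 3.2
tool_pos: [0.5161, 0.1235, 0.1298]
tool_rot: [2.665, 1.658, -0.003]
ft_force: [-0.7, -0.1, 0.1]
grip_width: 0.0005
```

Run:
```python
from h import *
togo([.515,.128,.044])
for n in("scene","top"):
    f=arm.grab_frame(n)
    s=arm.read_state();R=Rn.from_rotvec(s["tool_rot"]).as_matrix()
    im=f["color"].copy()
    tip=s["tool_pos"]+R[:,2]*.008
    u=proj(f,tip); 
    cv2.drawMarker(im,tuple(int(round(x)) for x in u),(255,0,255),0,6,1)
    u,v=map(int,u); print(n,u,v)
    c=im[max(0,v-75):v+75,max(0,u-100):u+100]; cv2.imwrite(f"pics/{n}1.png",cv2.resize(c,None,fx=4,fy=4))
```

```text
t 3.2 pos [0.5161 0.1235 0.1298] grip 0.0005 F [-0.7 -0.1  0.1] units [ 0.152 -0.124  3.432] rows 3.43 tilt [ 0.01  0.02 -0.  ] q [-0.41  0.41  0.14  1.99 -0.08  0.74  0.88]
scene 403 270
top 217 266
```

View pics/scene1.png

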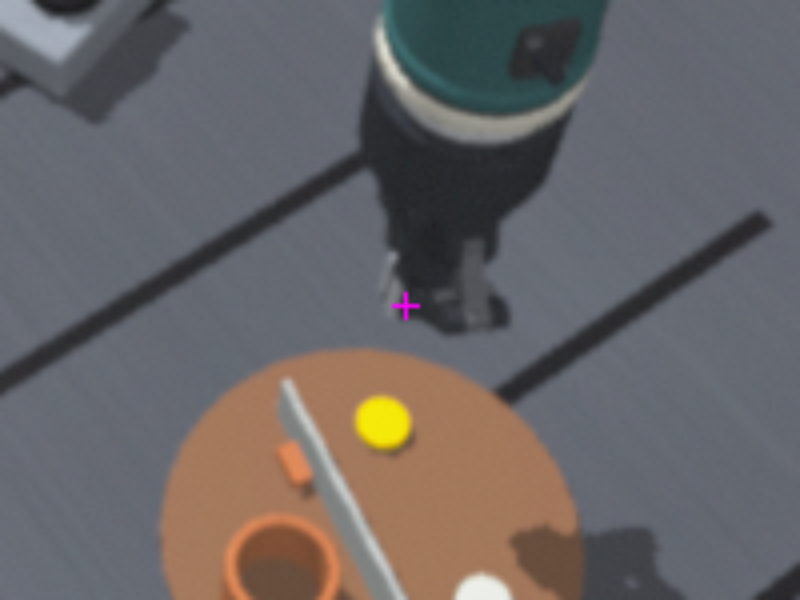

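View pics/top1.png

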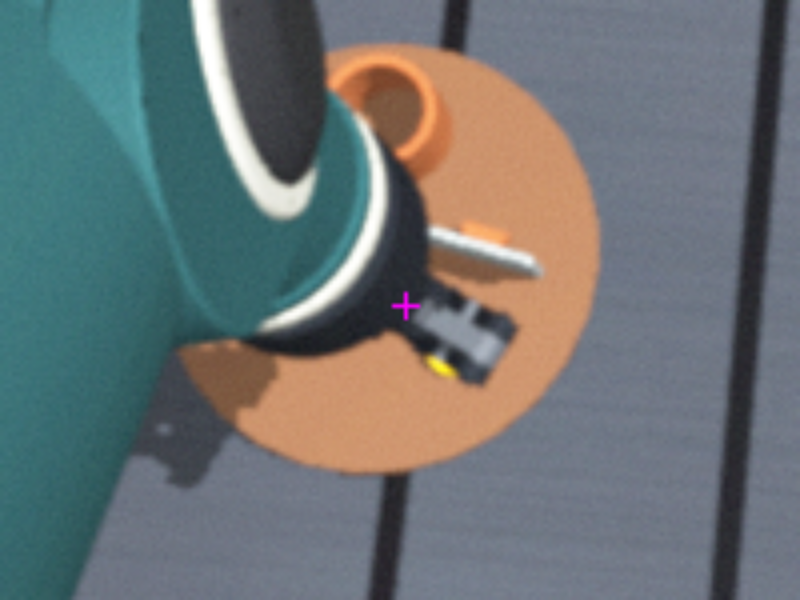

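The predicted fingertip, marked in magenta, doesn't sit on the visible fingertips in either view. I need to resolve that before going down, so I'll look closer.

Run:
```python
from h import *
s=arm.read_state();R=Rn.from_rotvec(s["tool_rot"]).as_matrix(); print(R.round(3))
for n,a in(("scene",(415,275)),("top",(235,278))):
    f=arm.grab_frame(n); im=f["color"].copy(); E=f["extrinsics"]; print(n,"cam centre",(-E[:3,:3].T@E[:3,3]).round(3))
    u0,v0=a[0]-50,a[1]-37
    c=cv2.resize(im[v0:v0+75,u0:u0+100],None,fx=8,fy=8,interpolation=cv2.INTER_CUBIC)
    c=cv2.convertScaleAbs(c,alpha=1.7,beta=10)
    for k in(-.1,-.05,.0,.008):
        u=proj(f,s["tool_pos"]+R[:,2]*k); print(k,u.round(1))
        cv2.drawMarker(c,(int((u[0]-u0+.5)*8),int((u[1]-v0+.5)*8)),(255,0,255),0,16,2)
    cv2.imwrite(f"pics/{n}2.png",c); print(u0,v0)
```

```text
[[ 0.441  0.898  0.   ]
 [ 0.898 -0.441 -0.003]
 [-0.003  0.002 -1.   ]]
scene cam centre [0.87  0.382 0.868]
-0.1 [413.9 237.8]
-0.05 [409.1 254.1]
0.0 [404.8 268.9]
0.008 [404.1 271.1]
365 238
top cam centre [ 0.421 -0.047  0.794]
-0.1 [198.1 253.8]
-0.05 [208.1 260.5]
0.0 [216.6 266.1]
0.008 [217.8 267. ]
185 241
```

View pics/scene2.png

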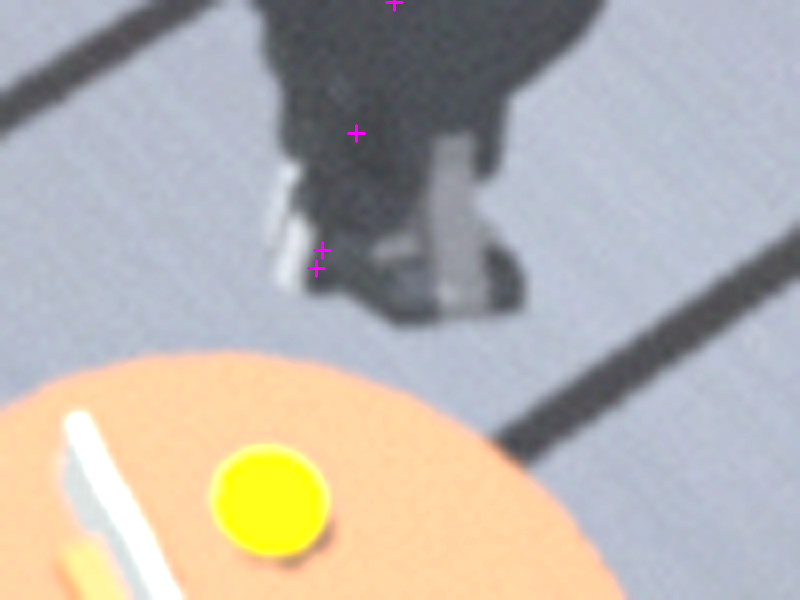

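View pics/top2.png

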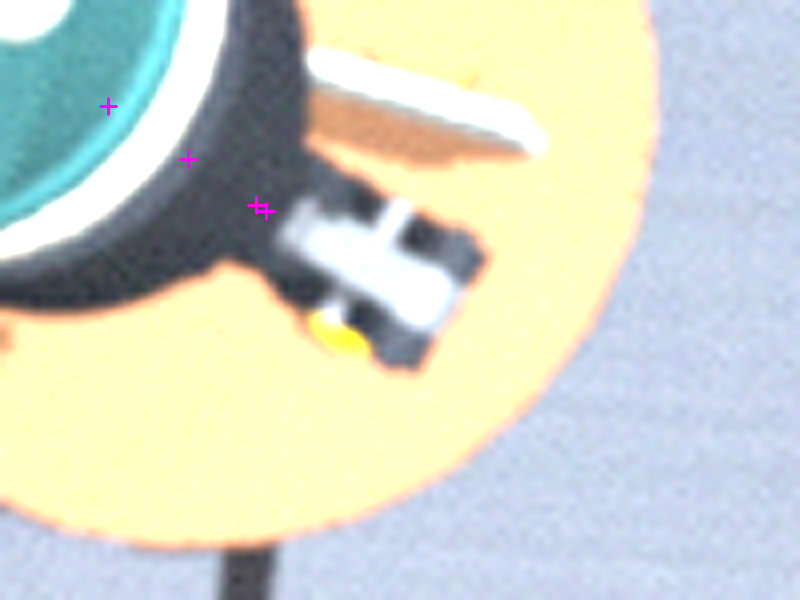

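Emit:
{"method": "carry_out", "body": {"increments": "85 0 0 -0.8 0 0 0;85 0 0 -0.8 0 0 0;85 0 0 0 0 0 0;85 0 0 0 0 0 0;85 0 0 0 0 0 0"}}

```text
time_s: 3.9
tool_pos: [0.5142, 0.1292, 0.1714]
tool_rot: [2.658, 1.672, -0.001]
ft_force: [-0.5, 0.0, 0.1]
grip_width: 0.0724
```

```bash
cat >> h.py <<'E'
def snap(tag,bright=1.7,ks=(-.1,-.05,0,.008)):
    s=arm.read_state();R=Rn.from_rotvec(s["tool_rot"]).as_matrix()
    print(s["tool_pos"].round(4),s["grip_width"])
    for n in("scene","top"):
        f=arm.grab_frame(n); im=f["color"].copy()
        a=proj(f,s["tool_pos"])
        u0,v0=int(a[0])-65,int(a[1])-50; u0=max(0,u0);v0=max(0,v0)
        c=cv2.resize(im[v0:v0+100,u0:u0+133],None,fx=6,fy=6,interpolation=cv2.INTER_CUBIC)
        c=cv2.convertScaleAbs(c,alpha=bright,beta=10)
        def m(P,col):
            u=proj(f,P); cv2.drawMarker(c,(int((u[0]-u0+.5)*6),int((u[1]-v0+.5)*6)),col,0,12,2)
        for k in ks: m(s["tool_pos"]+R[:,2]*k,(255,0,255))
        m(s["tool_pos"]+R[:,0]*.05,(0,0,255)); m(s["tool_pos"]-R[:,0]*.05,(0,0,150))
        m(s["tool_pos"]+R[:,1]*.05,(0,255,0)); 
        cv2.imwrite(f"pics/{n}{tag}.png",c); print(n,u0,v0)
E
python3 -c "
from h import *
snap('3')"
```

```text
[0.5142 0.1292 0.1714] 0.07243078298908975
scene 346 208
top 140 212
```

View pics/scene3.png

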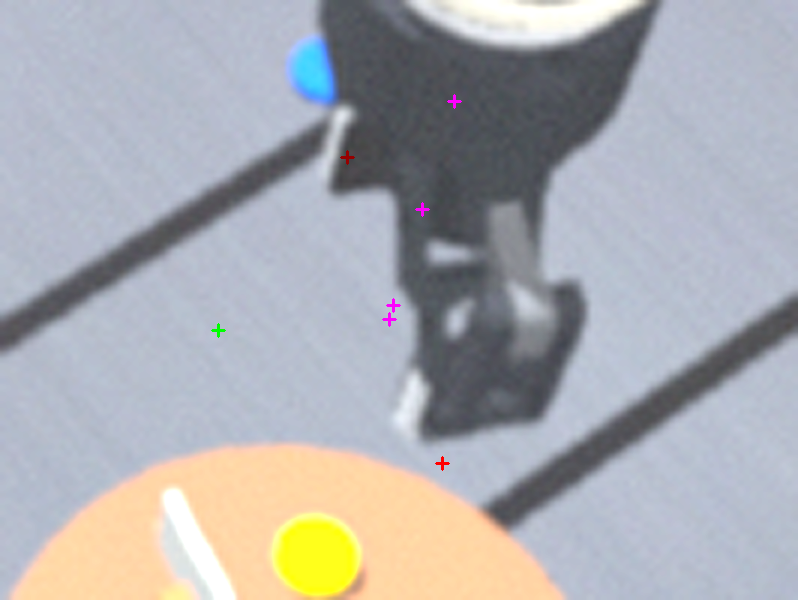

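View pics/top3.png

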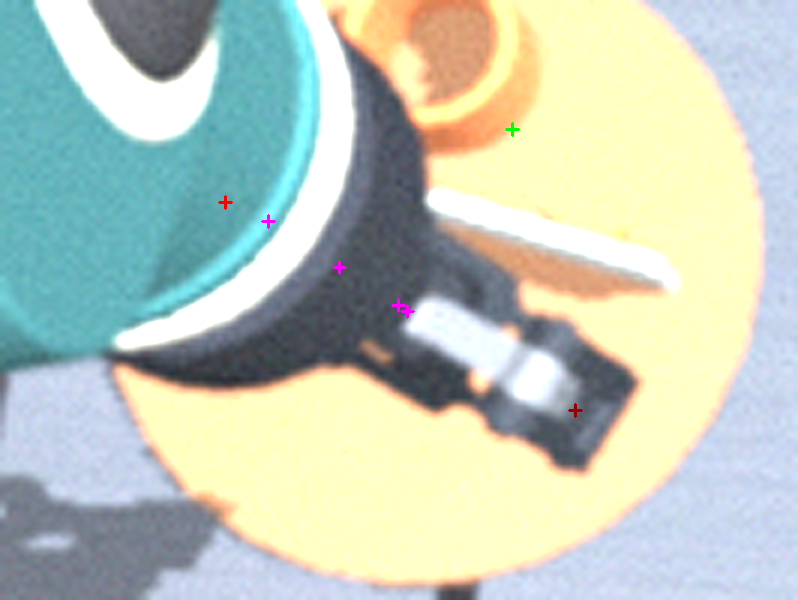

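The open-jaw views confirm that the jaw axis and pad edges roughly match the prediction: scene pad corners at (397,432) and (332,190), within about 2 px. The finger backs look wider than I assumed. I'll close the gripper, come partway down and check again closer to the plate.

Emit:
{"method": "carry_out", "body": {"increments": "0 0 0 0 0 0 0;0 0 0 0 0 0 0;0 0 0 0.8 0 0 0;0 0 0 0.8 0 0 0;0 0 0 0.8 0 0 0"}}

```text
time_s: 4.5
tool_pos: [0.5155, 0.1291, 0.1103]
tool_rot: [2.658, 1.671, 0.004]
ft_force: [0.8, -0.1, -0.7]
grip_width: 0.0116
```

```bash
python3 -c "
from h import *
togo([.515,.128,.085])"
```

```text
t 4.5 pos [0.5155 0.1291 0.1103] grip 0.0116 F [ 0.8 -0.1 -0.7] units [-0.049 -0.004  1.013] rows 1.01 tilt [ 0.02 -0.01  0.  ] q [-0.41  0.44  0.13  2.   -0.08  0.7   0.89]
```

Emit:
{"method": "carry_out", "body": {"increments": "0 0 0 0.5 0 0 0;0 0 0 0.4 0 0 0;0 0 0 0 0 0 0;0 0 0 0 0 0 0"}}

```text
time_s: 4.9
tool_pos: [0.5141, 0.1283, 0.084]
tool_rot: [2.659, 1.671, -0.004]
ft_force: [-0.5, 0.1, 0.1]
grip_width: -0.0003
```

```bash
python3 -c "
from h import *
togo([.515,.128,.044])
snap('4')"
```

```text
t 4.9 pos [0.5141 0.1283 0.084 ] grip -0.0003 F [-0.5  0.1  0.1] units [0.011 0.039 1.601] rows 1.6 tilt [-0.    0.02  0.  ] q [-0.41  0.49  0.12  2.01 -0.09  0.65  0.89]
[0.5141 0.1283 0.084 ] -0.00034753578091672793
scene 338 232
top 155 221
```

View pics/scene4.png

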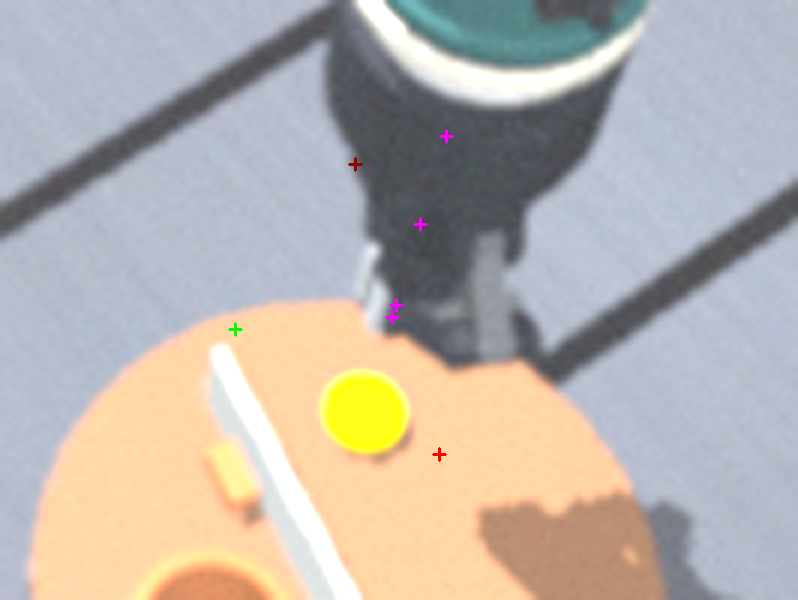

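View pics/top4.png

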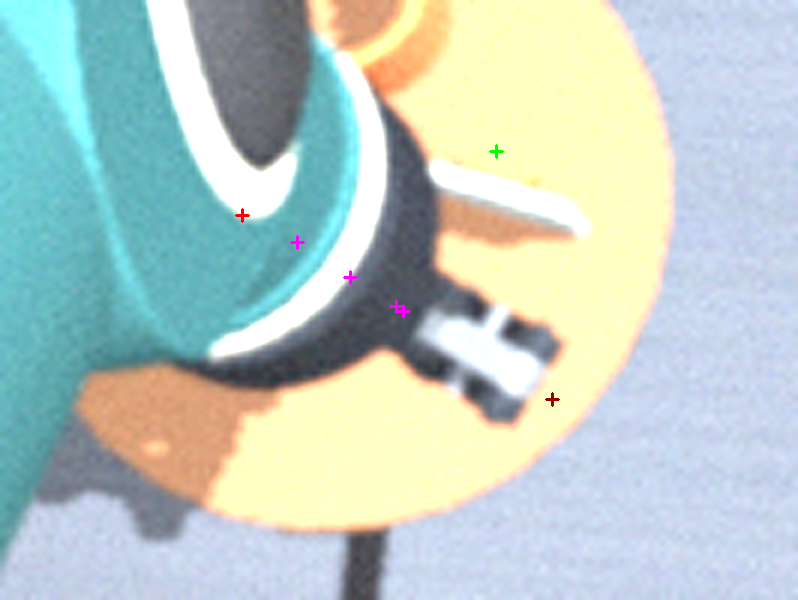

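The closed view now makes sense: the dark shapes are the linkage knuckles bulging above the tips. The pad tips are at scene (385,330), close to the prediction at (392,318). I'll go down to pointing height.

Emit:
{"method": "carry_out", "body": {"increments": "0 0 0 0.6 0 0 0;0 0 0 0.5 0 0 0;0 0 0 0.2 0 0 0;0 0 0 0 0 0 0"}}

```text
time_s: 5.4
tool_pos: [0.5164, 0.1291, 0.0533]
tool_rot: [2.658, 1.67, 0.006]
ft_force: [-0.1, -0.6, 0.6]
grip_width: -0.0002
```

```bash
python3 -c "
from h import *
togo([.515,.128,.044])
snap('5')"
```

```text
t 5.4 pos [0.5164 0.1291 0.0533] grip -0.0002 F [-0.1 -0.6  0.6] units [-0.063 -0.034  0.373] rows 0.37 tilt [ 0.03 -0.01 -0.  ] q [-0.4   0.54  0.11  2.02 -0.1   0.58  0.9 ]
[0.5164 0.1291 0.0533] -0.0002468649835982028
scene 335 240
top 159 222
```

View pics/scene5.png

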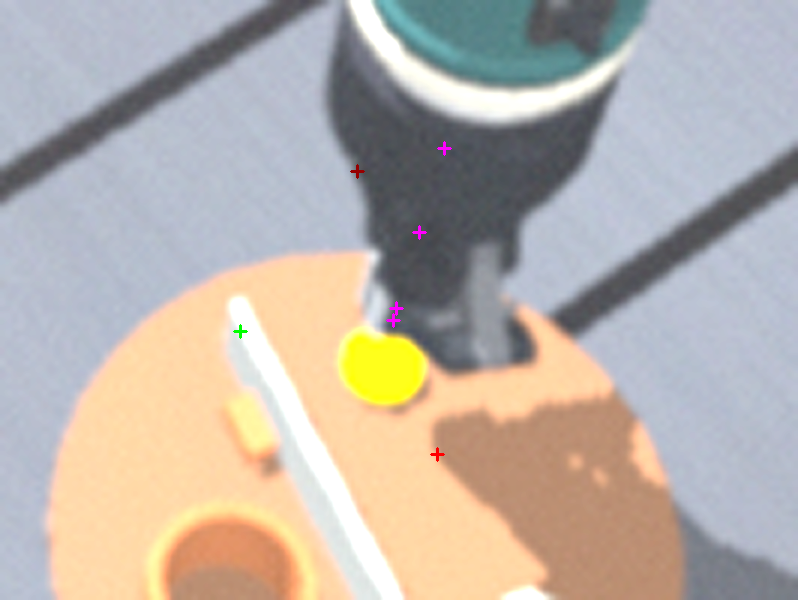

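Emit:
{"method": "carry_out", "body": {"increments": "0 -0.05 0 0.3 0 0 0;0 0 0 0.1 0 0 0;0 0 0 0 0 0 0;0 0 0 0 0 0 0;0 0 0 0 0 0 0"}}

```text
time_s: 6.0
tool_pos: [0.517, 0.1281, 0.0441]
tool_rot: [2.658, 1.669, 0.01]
ft_force: [0.1, -0.2, -0.4]
grip_width: -0.0
```

```bash
python3 -c "
from h import *
togo([.515,.128,.044])
"
```

```text
t 6.0 pos [0.517  0.1281 0.0441] grip -0.0 F [ 0.1 -0.2 -0.4] units [-0.038 -0.071  0.004] rows 0.07 tilt [ 0.04 -0.03  0.  ] q [-0.39  0.56  0.11  2.02 -0.1   0.56  0.91]
```

Dwelling now for well over 2 s. Zero rows re-anchor to the measured pose, so I'll watch for drift.

Emit:
{"method": "carry_out", "body": {"increments": "0 0 -0.05 0 0 0 0;0 0 0 0 0 0 0;0 0 0 0 0 0 0;0 0 0 0 0 0 0;0 0 0 0 0 0 0"}}

```text
time_s: 6.5
tool_pos: [0.516, 0.1289, 0.0445]
tool_rot: [2.657, 1.67, 0.011]
ft_force: [-0.3, -0.4, -0.2]
grip_width: -0.0001
```

Emit:
{"method": "carry_out", "body": {"increments": "0 0 0 0 0 0 0;0 0 0 0 0 0 0;0 0 0 0 0 0 0;0 0 0 0 0 0 0;0 0 0 0 0 0 0"}}

```text
time_s: 7.0
tool_pos: [0.5161, 0.1288, 0.0446]
tool_rot: [2.657, 1.67, 0.011]
ft_force: [-0.2, -0.9, 0.8]
grip_width: 0.0001
```

Emit:
{"method": "carry_out", "body": {"increments": "0 0 0 0 0 0 0;0 0 0 0 0 0 0;0 0 0 0 0 0 0;0 0 0 0 0 0 0;0 0 0 0 0 0 0"}}

```text
time_s: 7.5
tool_pos: [0.5161, 0.1288, 0.0445]
tool_rot: [2.657, 1.669, 0.011]
ft_force: [0.9, 0.6, -0.0]
grip_width: -0.0001
```

Emit:
{"method": "carry_out", "body": {"increments": "0 0 0 0 0 0 0;0 0 0 0 0 0 0;0 0 0 0 0 0 0;0 0 0 0 0 0 0;0 0 0 0 0 0 0"}}

```text
time_s: 8.0
tool_pos: [0.516, 0.1288, 0.0445]
tool_rot: [2.657, 1.669, 0.011]
ft_force: [0.1, 0.2, -0.5]
grip_width: -0.0001
```

```bash
python3 -c "
from h import *
togo([.5355,.2246,.08])
"
```

```text
t 8.0 pos [0.516  0.1288 0.0445] grip -0.0001 F [ 0.1  0.2 -0.5] units [ 3.795 -0.952 -1.409] rows 3.79 tilt [ 0.05 -0.03  0.  ] q [-0.4   0.56  0.11  2.02 -0.1   0.56  0.91]
```

Emit:
{"method": "carry_out", "body": {"increments": "0 0 0 -0.8 0 0 0;0 0.6 -0.15 -0.6 0.05 0 0;0 0.9 -0.25 0 0 0 0;0 0.9 -0.25 0 0 0 0;0 0.9 -0.2 0 0 0 0"}}

```text
time_s: 8.5
tool_pos: [0.5328, 0.21, 0.081]
tool_rot: [-2.665, -1.66, -0.001]
ft_force: [-0.0, -0.0, 0.2]
grip_width: -0.0001
```

Emit:
{"method": "carry_out", "body": {"increments": "0 0.4 -0.1 0 0 0 0;0 0 0 0 0 0 0;0 0 0 0 0 0 0"}}

```text
time_s: 8.8
tool_pos: [0.5347, 0.2232, 0.0808]
tool_rot: [-2.661, -1.666, -0.002]
ft_force: [-0.5, -0.3, -0.2]
grip_width: 0.0002
```

```bash
python3 -c "
from h import *
togo([.5355,.2246,.044])
"
```

```text
t 8.8 pos [0.5347 0.2232 0.0808] grip 0.0002 F [-0.5 -0.3 -0.2] units [0.061 0.005 1.472] rows 1.47 tilt [-0.01 -0.02 -0.  ] q [-0.54  0.56  0.12  1.89 -0.1   0.7   0.75]
```

Emit:
{"method": "carry_out", "body": {"increments": "0 0.05 0 0.7 0 0 0;0 0 0 0.6 0 0 0;0 0 0 0.3 0 0 0;0 0 0 0 0 0 0;0 0 0 0 0 0 0"}}

```text
time_s: 9.3
tool_pos: [0.5351, 0.2187, 0.0389]
tool_rot: [-2.667, -1.659, 0.003]
ft_force: [0.2, -0.8, -0.2]
grip_width: -0.0
```

```bash
python3 -c "
from h import *
togo([.5355,.2246,.044])
snap('6')"
```

```text
t 9.3 pos [0.5351 0.2187 0.0389] grip -0.0 F [ 0.2 -0.8 -0.2] units [ 0.218 -0.09  -0.205] rows 0.22 tilt [-0.01  0.01  0.  ] q [-0.53  0.62  0.11  1.91 -0.11  0.62  0.76]
[0.5351 0.2187 0.0389] -1.91099145261668e-07
scene 358 286
top 111 209
```

View pics/scene6.png

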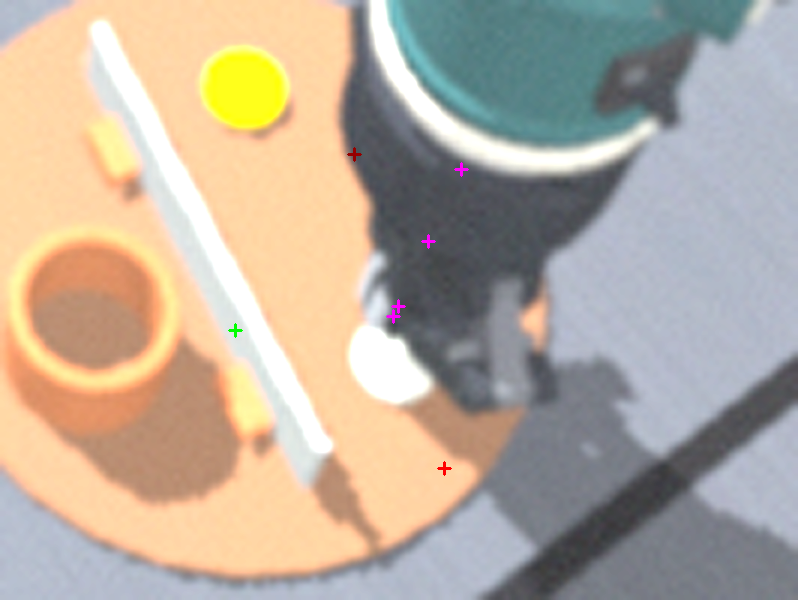

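Emit:
{"method": "carry_out", "body": {"increments": "0 0.2 -0.1 -0.2 0 0 0;0 0 0 0 0 0 0;0 0 0 0 0 0 0;0 0 0 0 0 0 0;0 0 0 0 0 0 0"}}

```text
time_s: 9.9
tool_pos: [0.5363, 0.2263, 0.0467]
tool_rot: [-2.666, -1.66, -0.004]
ft_force: [-0.4, -0.4, -0.5]
grip_width: -0.0
```

Emit:
{"method": "carry_out", "body": {"increments": "0 0 0 0 0 0 0;0 0 0 0 0 0 0;0 0 0 0 0 0 0;0 0 0 0 0 0 0;0 0 0 0 0 0 0"}}

```text
time_s: 10.4
tool_pos: [0.5362, 0.226, 0.0465]
tool_rot: [-2.667, -1.66, -0.004]
ft_force: [0.4, 0.0, 0.1]
grip_width: 0.0002
```

Emit:
{"method": "carry_out", "body": {"increments": "0 0 0 0 0 0 0;0 0 0 0 0 0 0;0 0 0 0 0 0 0;0 0 0 0 0 0 0;0 0 0 0 0 0 0"}}

```text
time_s: 10.9
tool_pos: [0.5362, 0.2259, 0.0464]
tool_rot: [-2.667, -1.66, -0.003]
ft_force: [0.3, 0.0, -0.8]
grip_width: 0.0
```

Emit:
{"method": "carry_out", "body": {"increments": "0 0 0 0 0 0 0;0 0 0 0 0 0 0;0 0 0 0 0 0 0;0 0 0 0 0 0 0;0 0 0 0 0 0 0"}}

```text
time_s: 11.4
tool_pos: [0.5362, 0.2259, 0.0465]
tool_rot: [-2.667, -1.66, -0.003]
ft_force: [-0.5, 0.3, 0.8]
grip_width: -0.0001
```

Emit:
{"method": "carry_out", "body": {"increments": "0 0 0 0 0 0 0;0 0 0 0 0 0 0;0 0 0 0 0 0 0;0 0 0 -0.8 0 0 0;0 0 0 -0.8 0 0 0"}}

```text
time_s: 11.9
tool_pos: [0.534, 0.2249, 0.0845]
tool_rot: [-2.666, -1.66, 0.007]
ft_force: [-0.1, -0.5, -0.2]
grip_width: -0.0001
```

Emit:
{"method": "carry_out", "body": {"increments": "0 0 0 -0.8 0 0 0;0 0 0 -0.8 0 0 0;0 0 0 -0.5 0 0 0"}}

```text
time_s: 12.2
tool_pos: [0.5342, 0.2249, 0.1395]
tool_rot: [-2.666, -1.66, 0.006]
ft_force: [0.6, 0.0, 0.7]
grip_width: -0.0001
```

```bash
python3 -c "
from h import *
togo([.4985,-.168,.12])"
```

```text
t 12.2 pos [0.5342 0.2249 0.1395] grip -0.0001 F [0.6 0.  0.7] units [-14.73    5.661   0.803] rows 14.73 tilt [-0.02  0.02  0.  ] q [-0.56  0.47  0.13  1.86 -0.08  0.82  0.73]
```

Emit:
{"method": "carry_out", "body": {"increments": "0 -0.95 0.37 0.05 0 0 0;0 -0.95 0.37 0.05 0 0 0;0 -0.95 0.37 0.05 0 0 0;0 -0.95 0.37 0.05 0 0 0;0 -0.95 0.37 0.05 0 0 0"}}

```text
time_s: 12.7
tool_pos: [0.5243, 0.0999, 0.1355]
tool_rot: [-2.657, -1.671, -0.005]
ft_force: [0.2, 0.1, 0.5]
grip_width: 0.0002
```

Emit:
{"method": "carry_out", "body": {"increments": "0 -0.95 0.37 0.05 0 0 0;0 -0.95 0.37 0.05 0 0 0;0 -0.95 0.37 0.05 0 0 0;0 -0.95 0.37 0.05 0 0 0;0 -0.95 0.37 0.05 0 0 0"}}

```text
time_s: 13.2
tool_pos: [0.513, -0.0323, 0.1281]
tool_rot: [-2.657, -1.672, -0.003]
ft_force: [0.9, -0.8, -0.1]
grip_width: -0.0003
```

```bash
python3 -c "
from h import *
togo([.4985,-.168,.12])"
```

```text
t 13.2 pos [ 0.513  -0.0323  0.1281] grip -0.0003 F [ 0.9 -0.8 -0.1] units [-5.148  1.826  0.305] rows 5.15 tilt [-0.01 -0.02  0.  ] q [-0.15  0.39  0.18  2.03 -0.11  0.72  1.22]
```

Emit:
{"method": "carry_out", "body": {"increments": "0 -0.95 0.35 0.05 0 0 0;0 -0.95 0.35 0.05 0 0 0;0 -0.95 0.35 0.05 0 0 0;0 -0.95 0.35 0 0 0 0;0 -0.9 0.3 0 0 0 0"}}

```text
time_s: 13.7
tool_pos: [0.4989, -0.1619, 0.1231]
tool_rot: [-2.656, -1.671, -0.002]
ft_force: [-0.0, 0.4, -0.4]
grip_width: 0.0001
```

Emit:
{"method": "carry_out", "body": {"increments": "0 0 0 0 0 0 0;0 0 0 0 0 0 0"}}

```text
time_s: 13.9
tool_pos: [0.4977, -0.1657, 0.1229]
tool_rot: [-2.662, -1.663, 0.0]
ft_force: [-1.0, 0.0, -0.3]
grip_width: 0.0002
```

```bash
python3 -c "
from h import *
togo([.4985,-.168,.08])"
```

```text
t 13.9 pos [ 0.4977 -0.1657  0.1229] grip 0.0002 F [-1.   0.  -0.3] units [-0.071  0.071  1.718] rows 1.72 tilt [-0.02 -0.01 -0.  ] q [ 0.09  0.42  0.21  2.01 -0.13  0.73  1.49]
```

Emit:
{"method": "carry_out", "body": {"increments": "0 -0.07 0.07 0.6 0 0 0;0 0 0 0.6 0 0 0;0 0 0 0.4 0 0 0;0 0 0 0 0 0 0;0 0 0 0 0 0 0"}}

```text
time_s: 14.4
tool_pos: [0.4989, -0.1636, 0.0787]
tool_rot: [-2.655, -1.67, 0.001]
ft_force: [1.0, -0.0, 0.3]
grip_width: 0.0
```

```bash
python3 -c "
from h import *
togo([.4985,-.168,.06])
snap('7')"
```

```text
t 14.4 pos [ 0.4989 -0.1636  0.0787] grip 0.0 F [ 1.  -0.   0.3] units [-0.167  0.066  0.747] rows 0.75 tilt [-0.03 -0.02 -0.  ] q [ 0.1   0.49  0.19  2.03 -0.16  0.64  1.52]
[ 0.4989 -0.1636  0.0787] 1.2513220192036603e-05
scene 253 129
top 333 245
```

View pics/scene7.png

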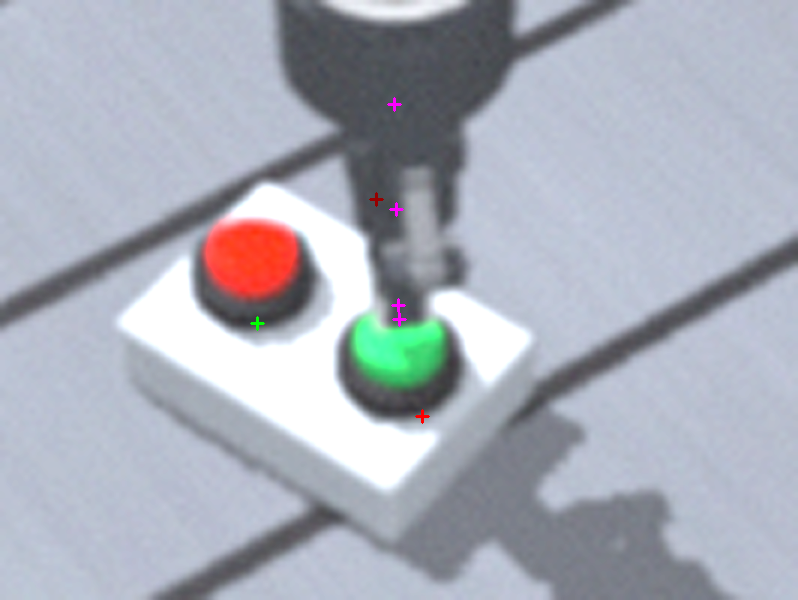

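View pics/top7.png

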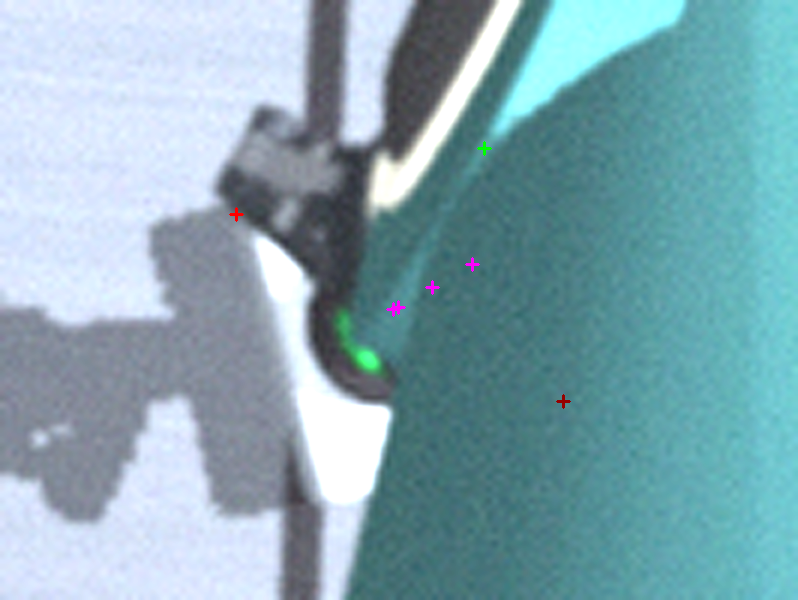

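The scene view has the tips at (398,320), directly above the green button's centre at (398,345). The red button at (252,262) is clear. I'll press in small steps.

Emit:
{"method": "carry_out", "body": {"increments": "0 -0.15 0.05 0.2 0 0 0;0 0 0 0.2 0 0 0;0 0 0 0.1 0 0 0;0 0 0 0 0 0 0"}}

```text
time_s: 14.9
tool_pos: [0.4994, -0.1683, 0.0668]
tool_rot: [-2.657, -1.671, -0.003]
ft_force: [-1.2, 0.3, 0.3]
grip_width: -0.0
```

```bash
python3 -c "
from h import *
togo([.4985,-.168,.06])"
```

```text
t 14.9 pos [ 0.4994 -0.1683  0.0668] grip -0.0 F [-1.2  0.3  0.3] units [-0.004 -0.038  0.273] rows 0.27 tilt [-0.01 -0.02  0.  ] q [ 0.11  0.52  0.18  2.03 -0.16  0.61  1.53]
```

Emit:
{"method": "carry_out", "body": {"increments": "0 0 0 0.15 0 0 0;0 0 0 0.15 0 0 0;0 0 0 0.1 0 0 0"}}

```text
time_s: 15.2
tool_pos: [0.5, -0.1686, 0.0585]
tool_rot: [-2.657, -1.671, -0.005]
ft_force: [-9.7, 2.7, 36.6]
grip_width: 0.0001
```

Emit:
{"method": "carry_out", "body": {"increments": "0 0 0 0.15 0 0 0;0 0 0 0.1 0 0 0"}}

```text
time_s: 15.4
tool_pos: [0.5001, -0.1686, 0.0587]
tool_rot: [-2.655, -1.669, -0.006]
ft_force: [-8.5, 3.4, 27.9]
grip_width: 0.0002
```

The force rose to about 30 N at tip height 50 mm. I'll check whether the button has bottomed or the tips have caught on the housing.

```bash
python3 -c "
from h import *
snap('8',1.3)
f=arm.grab_frame('scene')
print(arm.read_state()['ft_force'])"
```

```text
[ 0.5001 -0.1686  0.0587] 0.00023986032697721242
scene 252 134
top 334 246
[-10.33675599   2.91219505  33.63366253]
```

View pics/scene8.png

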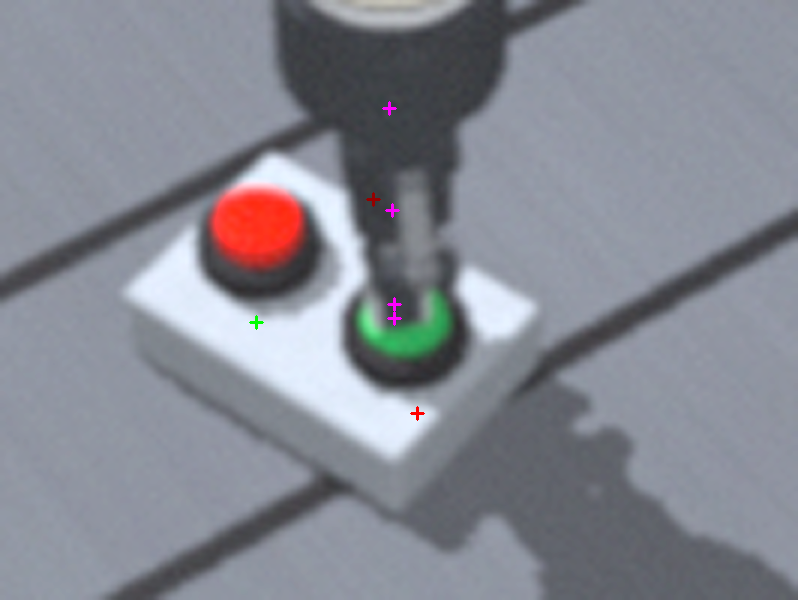

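View pics/top8.png

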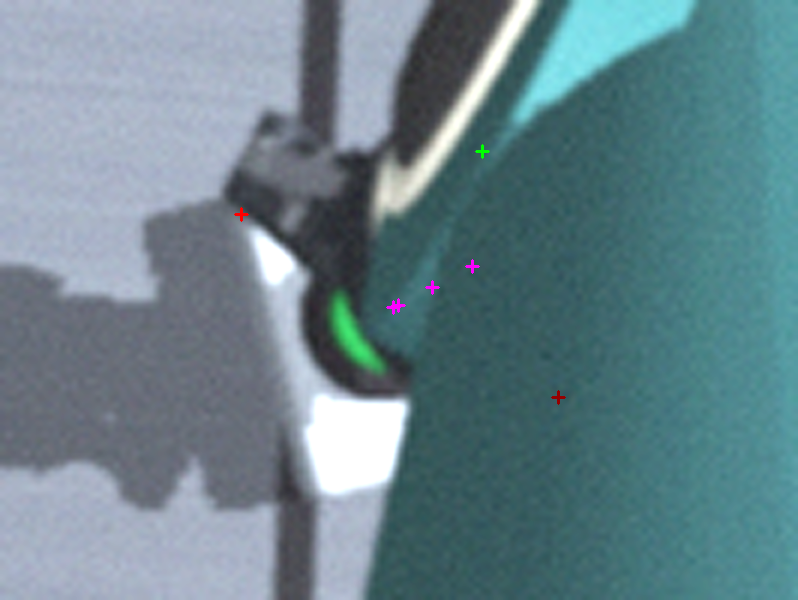

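The green cap's top looks flush with its housing. To confirm it travelled, I'll lift in small steps and watch the force against height.

Emit:
{"method": "carry_out", "body": {"increments": "0 0 0 -0.1 0 0 0"}}

```text
time_s: 15.65
tool_pos: [0.4999, -0.1686, 0.0622]
tool_rot: [-2.655, -1.668, -0.007]
ft_force: [-1.5, 0.3, 3.4]
grip_width: 0.0001
```

Emit:
{"method": "carry_out", "body": {"increments": "0 0 0 -0.05 0 0 0"}}

```text
time_s: 15.75
tool_pos: [0.5, -0.1686, 0.0641]
tool_rot: [-2.656, -1.668, -0.008]
ft_force: [-0.4, -0.6, 2.2]
grip_width: -0.0001
```

Emit:
{"method": "carry_out", "body": {"increments": "0 0 0 -0.05 0 0 0"}}

```text
time_s: 15.85
tool_pos: [0.5, -0.1686, 0.0654]
tool_rot: [-2.656, -1.669, -0.009]
ft_force: [-0.6, -0.3, -0.5]
grip_width: -0.0002
```

Emit:
{"method": "carry_out", "body": {"increments": "0 0 0 -0.05 0 0 0"}}

```text
time_s: 15.95
tool_pos: [0.5, -0.1686, 0.0664]
tool_rot: [-2.656, -1.669, -0.008]
ft_force: [-0.7, -0.7, 0.2]
grip_width: 0.0
```

Emit:
{"method": "carry_out", "body": {"increments": "0 0 0 -0.05 0 0 0"}}

```text
time_s: 16.05
tool_pos: [0.4999, -0.1686, 0.0673]
tool_rot: [-2.655, -1.669, -0.008]
ft_force: [0.1, -0.0, -1.0]
grip_width: 0.0002
```

Emit:
{"method": "carry_out", "body": {"increments": "0 0 0 -0.05 0 0 0"}}

```text
time_s: 16.15
tool_pos: [0.4998, -0.1685, 0.0683]
tool_rot: [-2.655, -1.668, -0.007]
ft_force: [0.4, 0.1, -1.0]
grip_width: -0.0002
```

Emit:
{"method": "carry_out", "body": {"increments": "0 0 0 -0.05 0 0 0"}}

```text
time_s: 16.25
tool_pos: [0.4997, -0.1685, 0.0693]
tool_rot: [-2.655, -1.669, -0.007]
ft_force: [-0.7, -0.4, -0.2]
grip_width: 0.0001
```

Emit:
{"method": "carry_out", "body": {"increments": "0 0 0 -0.1 0 0 0"}}

```text
time_s: 16.35
tool_pos: [0.4995, -0.1684, 0.0716]
tool_rot: [-2.654, -1.668, -0.006]
ft_force: [0.1, 0.7, 0.9]
grip_width: -0.0
```

The spring force runs from about z 0.0647 down to a hard stop at 0.0587. That is 6 mm of travel, so the press was full and the button has been released. I'll lift clear and do the final check.

Emit:
{"method": "carry_out", "body": {"increments": "0 0 0 -0.8 0 0 0;0 0 0 -1 0 0 0;0 0 0 -1 0 0 0;0 0 0 -1 0 0 0;0 0 0 -1 0 0 0"}}

```text
time_s: 16.85
tool_pos: [0.4968, -0.1686, 0.1924]
tool_rot: [-2.649, -1.665, 0.005]
ft_force: [-0.3, -0.2, 0.1]
grip_width: -0.0003
```

Emit:
{"method": "carry_out", "body": {"increments": "0 0 0 0 0 0 0;0 0 0 0 0 0 0;0 0 0 0 0 0 0;0 0 0 0 0 0 0"}}

```text
time_s: 17.25
tool_pos: [0.498, -0.1689, 0.1947]
tool_rot: [-2.652, -1.667, -0.001]
ft_force: [0.3, -0.9, -0.1]
grip_width: -0.0001
```

Run:
```python
from h import *
s=arm.read_state(); print(s["time_s"],s["tool_pos"],abs(s["qvel"]).max(),s["ft_force"])
f=arm.grab_frame("scene"); cv2.imwrite("pics/scene9.png",f["color"])
a=cv2.imread("pics/scene0.png")
hs=cv2.cvtColor(f["color"],cv2.COLOR_BGR2HSV); h0=cv2.cvtColor(a,cv2.COLOR_BGR2HSV)
for n,c,lo,hi in(("yellow",(399,300),(22,140,120),(35,255,255)),("white",(424,346),(0,0,190),(180,60,255)),("green",(319,187),(45,120,80),(85,255,255)),("blue",(401,220),(100,150,100),(125,255,255))):
    for h in(h0,hs):
        m=cv2.inRange(h,np.array(lo),np.array(hi)); w=np.zeros_like(m); cv2.circle(w,c,18,255,-1); v,u=np.nonzero(m&w); print(n,u.mean().round(1) if len(u) else None,v.mean().round(1) if len(u) else None,len(u))
```

```text
17.25 [ 0.49800377 -0.16891603  0.19472473] 0.008362764974702074 [ 0.29572258 -0.86219843 -0.09331871]
yellow 398.3 300.4 147
yellow 398.3 300.4 147
white 423.1 345.1 154
white 423.0 345.2 160
green 318.9 185.9 164
green 318.8 185.9 165
blue 400.1 219.5 95
blue 400.1 219.5 96
```

View pics/scene9.png

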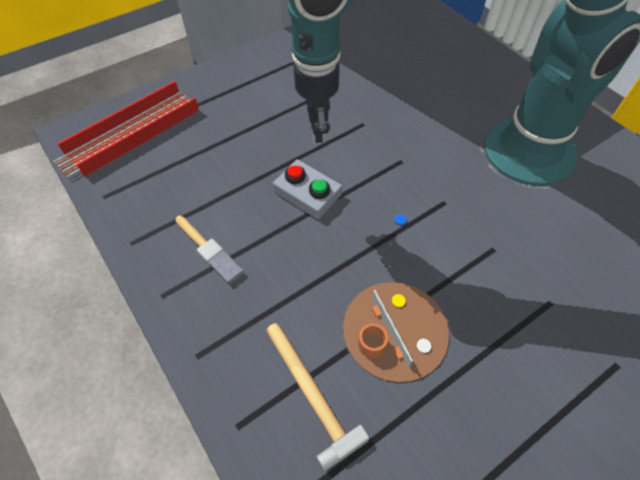

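Nothing has moved: the markers are at (398,300) and (423,345) as before, the green button is up at (319,186), and the arm is clear. Handing in.

```bash
python3 -c "
from cell import arm
print(arm.close_job())"
```

```text
the job is handed in; nothing more can be done
None
```

The weld seam is taught and the job is handed in at about 17.3 s of the 51 s allowed; the hand-in gave no verdict.

- **Pointing:** With the gripper closed, the fingertips pointed down at the yellow marker for over 2 s, about 25 mm above it and 1–2 mm off its measured centre. They then did the same at the white marker, about 27 mm above it and about 1.5 mm off.
- **Button press:** I pressed the green button to its hard stop, with up to about 37 N on the wrist. The force during release matched its 6 mm of travel, and it sprang back up.
- **Last checks:** In the final picture the yellow, white and blue markers and the green button were within 0.2 px of where they started. By eye, the pipe stub, brush, hammer and red button were unmoved. The arm was clear of everything, with no contact force.
- **Disagreements along the way:**
    - The visible gripper did not match the predicted fingertip point at first. I put this down to the knuckles bulging out when closed, after opening the jaws high above the plate to check.
    - The markers measured about 98 mm apart, against a nominal 110 mm. Both cameras agreed, so I used the measured positions.
    - I had guessed the green button's top at about 45 mm. The cameras put it at 53 mm, and contact came at about 57 mm.

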